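# Used cartridge down the waste chute

### The job

By feel, slide the used cartridge across the steel ledge until it sits square against the guide rail, pressing it home there with about 10 N for a moment; then push it along the rail, through the gap in the end stop and off the end of the ledge, so that it drops into the waste chute and lies at the bottom. Slide it only, never lift it off the ledge, and push gently: no more than 25 N on it at any time. Leave the two vials on the ledge standing where they are.

Things in the scene. Friction and masses are not known exactly. Their poses are not given: they have to be found in the camera images.
- station: Disposal station, fixed on the table: white housing with a flat dark steel ledge on top and an open-topped waste chute at its +y end. Origin on the table, z up. +x points away from the robot, +y to its left (yaw under 0.3 rad). Ledge top : z 140, x -127 to 127, y -270 to 100 mm. An aluminium guide (a rail and an end stop) is clamped on it, parallel to these axes: see guide_mid, ledge_end.
- guide_mid (a point): Point on the ledge, at station x = 45, y = -60 mm: the middle of where the rail may be. The rail runs along station y (y -225 to 100 mm), 22 mm high, 12 mm thick; its straight face looks to -x. It is clamped by hand anywhere with that face up to 25 mm either side of this point along station x: its place is NOT measured, feel for it (or look). It holds against any push allowed here.
- ledge_end (a point): Middle of the ledge's end edge, at its top (station x = 0, y = 100 mm), above the chute. Just before it (y 92 to 100 mm) the guide's end stop, 28 mm high, crosses the ledge; its one gap, 70 mm wide and open at the top, runs from the plane of the rail's face towards -x. The end stop moves with the rail.
- chute_floor (a point): Centre of the chute's floor (station x = 15, y = 180, z = 6 mm). The chute inside is 200 mm along station x and 160 mm along y, from the ledge's end; its walls stand to 30 mm above the ledge; the far (+x) wall is clear.
- cartridge: The used cartridge: loose white plastic block with 15 dark wells on top, 64 (its x) by 84 (its y) by 32 mm high, 0.16 to 0.3 kg. Origin in the centre of its underside, z up. It starts flat on the ledge, on the rail's -x side, turned 0.2 to 0.5 rad counter-clockwise from the station's axes. Sliding it takes 1 to 4 N. It tips over the end once its centre is past; push on until its tail is at the end.
- vial_near: Bystander: capped glass vial, 26 mm across, 45 mm high, standing on the ledge near its -x, -y corner. Origin in the centre of its underside, z up.
- vial_far: Bystander: capped glass vial, 24 mm across, 40 mm high, standing on the ledge behind the rail (+x side). Origin in the centre of its underside, z up.
Things that resemble listed ones, but are neither listed nor needed, are in the scene too. What is shaped like the cartridge but blue or brown is not meant.

How it is judged:
On the way:
1. the cartridge, flat on the ledge, square (within 0.1 rad) and clear of the end stop, is pressed home against the rail: over 7 N between it and the station (guide and its own weight included) (contact force between cartridge and station above 7 N and angle between the x axis of cartridge and the x axis of station, either way round below 0.1 rad and z of cartridge in the frame of station above 0.135 m and y of cartridge in the frame of station below 0.04 m), for 0.1 s.
At the end, for the whole second after the job is handed in: The cartridge lies at rest at the bottom of the chute: its origin inside the chute's walls and less than 90 mm above the table (any way up); both vials stand upright (within 0.2 rad) (z of cartridge in the frame of station below 0.09 m and x of cartridge in the frame of station between -0.085 and 0.115 m and y of cartridge in the frame of station between 0.1 and 0.26 m and linear speed of cartridge below 0.03 m/s and angle between each of vial_near, vial_far's own z axis and vertical below 0.2 rad); the robot touches nothing.
It fails at once if the cartridge is pressed with more than 25 N (contact force between any of the fingers, the arm and cartridge above 25 N).
It fails at once if the cartridge is lifted more than 20 mm off the ledge (z of cartridge in the frame of station above 0.16 m).
It fails at once if a vial on the ledge is moved more than 20 mm (distance of any of vial_near, vial_far from where it was at the start of the episode above 0.02 m).
It also fails if it takes over 70 s, if anything falls off the work surface, if the arm or the gripper's body presses on something with over 40 N, if the wrist force passes 120 N, or if a joint passes its speed limit or range.

### The arm

A 6-joint arm with a two-finger parallel gripper is mounted at the origin on the work surface. World frame = base frame: x ahead of the robot, y to its left, z up, the work surface at z = 0. Lengths are in m, angles in rad, forces in N, time in s.
With the tool pointing down it reaches from about 0.4 to 0.825 m from the base axis. Payload 7 kg.
Tool frame: the origin (TCP) lies at the very end of the fingers, on their centre line; the grasp point (between the pads) lies 19 mm behind it; z points along the fingers, y is the direction in which the jaws open and shut (so a half turn about z gives the same grasp; the last joint's range is limited). The gripper opens to 88 mm and grips with 3 to 60 N. Pads are 19 mm wide; open, the fingers measure 130 mm over their backs; the gripper's body (78 mm by 193 mm) begins 47 mm behind the grasp point.
Start: joints at [-0.819, 0.359, 0.012, 0, -1.224, -0.288], TCP at [0.302, -0.604, 0.198] pointing down, gripper open.
Joint ranges: [-3.07, 3.07], [-1.43, 2.12], [-1.02, 1.25], [-3.03, 1.67], [-3.05, -0], [-3.03, 3.03]. Speed limits (rad/s): [2.39, 2.39, 3.01, 3.14, 3.14, 3.14].

### API

Orientations are given as [roll, pitch, yaw] about the fixed x, y, z axes, in that order (R = Rz(yaw) Ry(pitch) Rx(roll)).
In Python, from station import arm, eyes, job, outline_of gives the robot as it stands.
- The arm moves only by the tool apply_moves, never from a script. Its argument "moves" is a list of rows, each a list of 5 numbers: the opening, from -1 (shut) to 1 (fully open), then the shift along the tool's x, y, z in m, then the turn about the tool's z in rad. A call has 1 to 12 rows; each row shifts and turns the commanded pose from where the row before left it, along the tool's axes as they then stand; what a row does not reach is not made up. A row lasts 1/12 s, in which the tool goes at most 41.7 mm and 7.16 degrees, less where a joint would pass 70% of its speed; a pose out of reach is approached as far as the arm can. A call with a gripper value outside its range is refused whole. The fingers move at their own pace and stop on an object; "newtons" is the grip in N (left out, the last holds). Time passes only in rows, so rows that do not move let the fingers close. It gives the time, the measured TCP pose, the force and the opening at its end, in the units of the state.
- arm.get_state(): the state, without advancing time (a new reading comes with each control period).
- eyes.grab_frame(name): name is "side" or "top" or "wrist"; returns a dict with "color" (420x560x3 uint8, red, green, blue), "z_map" (420x560 float32, m along the optical axis (not along the pixel's ray), 0 where there is no reading), "camera_matrix" (3x3 intrinsics, pixels), "k1" (the pictures are not rectified: a ray, as slopes to the right and down, at radius r is drawn at 1 + k1 r^2 times it, then the intrinsics apply), "extrinsics" (4x4, takes a point from camera to world coordinates). Camera axes: x right, y up, looking along -z (the intrinsics and any distortion apply to the point x, -y, -z); pixel columns grow to the right and rows downward; lengths in m; the calibration is good to about 2 mm. A picture is of the moment at which its call begins.
- job.job_done(): hands the job in, once; it reports no verdict.
Trained networks look in a picture, given as the dict that the camera call returned (one of the last four; its "shot" number tells which), for a name from the list of things; names that differ only in an ending like _2 or _b are one class to them, and where a whole thing is asked for, a point or a joint stands for the part that bears it (a point fixed in the world has none). Each returns a list of dicts, best first, with "score" (0 to 1); they miss things now and then, are a little off and sometimes report something else, mostly with a low value. They report only what shows in the picture. A call takes as long as a camera call. They do not tell look-alikes from the thing itself.
- outline_of(label, picture): "region" (420x560 bool, what is visible of it) and "extent" ([left, top, right, bottom] in pixels, round what is visible of it).
The state is a dict: "t": time; "q": joint angles; "qd": joint speeds; "joint_efforts": joint torques, N m; "eef_pos": TCP position; "ee_rot": TCP orientation; "force": force on the tool from outside, world axes, zero at the start; "moment": the same for the moment, N m; "width": finger opening in m.
Only numpy, scipy, OpenCV 4.12 (cv2) and the standard library are available. Lean on these libraries where they do the work, as an engineer would, in place of code of your own. Each camera call takes 0.05 s, during which the arm holds its last target.

## Working session

There is one attempt and no reset: what is moved stays moved. The work goes in short steps, Python scripts to look and compute and a tool call to move; the robot and the scene stay as the last step left them, time stands still between calls to the robot, and variables do not carry over. Pictures are saved under pics/ and viewed, and the job is handed in when it is done.

Besides the shell and the picture viewer there is one more tool, called in YAML: its name, and indented under it one key for each argument. apply_moves: Moves the arm, as the interface text tells. Its arguments: {"type":"object","properties":{"moves":{"type":"array","items":{"type":"array","items":{"type":"number"}}},"newtons":{"type":"number"}},"required":["moves"]}

```bash
ls; mkdir -p pics; cat > h.py <<'E'
import numpy as np, cv2
from station import arm, eyes, job, outline_of
def save(f,n): cv2.imwrite(f'pics/{n}.png', f['color'][:,:,::-1])
def pts(f):
    K=np.array(f['camera_matrix']);k1=f['k1'];T=np.array(f['extrinsics'])
    z=f['z_map'];h,w=z.shape
    u,v=np.meshgrid(np.arange(w),np.arange(h))
    p=np.stack([u,v],-1).reshape(-1,1,2).astype(np.float64)
    d=np.array([k1,0,0,0,0.])
    n=cv2.undistortPoints(p,K,d).reshape(h,w,2)
    P=np.stack([n[...,0]*z,-n[...,1]*z,-z],-1)
    W=P@T[:3,:3].T+T[:3,3]
    W[z<=0]=np.nan
    return W
E
python3 - <<'E'
from h import *
for n in ['top','side']:
    f=eyes.grab_frame(n); save(f,n+'1'); W=pts(f)
    np.savez(f'{n}1.npz',W=W,c=f['color'])
    for l in ['station','cartridge','vial_near','vial_far']:
        for o in outline_of(l,f)[:4]:
            r=o['region']; w=W[r]; print(n,l,round(o['score'],2),o['extent'],np.nanmedian(w,0).round(3), np.nanpercentile(w[:,2],97).round(3))
s=arm.get_state(); print(s)
E
```

```text
pics
top station 0.83 [159.2, 76.3, 455.6, 258.5] [ 0.601 -0.04   0.14 ] 0.168
top cartridge 0.91 [329.4, 268.7, 372.5, 318.8] [ 0.321 -0.144  0.032] 0.036
top cartridge 0.89 [197.1, 278.6, 238.5, 323.0] [0.308 0.156 0.032] 0.035
top cartridge 0.86 [397.6, 272.5, 441.5, 320.8] [ 0.312 -0.288  0.033] 0.036
top cartridge 0.64 [301.5, 173.6, 346.4, 210.2] [ 0.534 -0.079  0.172] 0.175
top vial_near 0.76 [413.7, 242.1, 429.6, 253.7] [ 0.424 -0.253  0.184] 0.188
top vial_far 0.62 [376.5, 114.1, 390.7, 129.2] [ 0.662 -0.19   0.18 ] 0.183
side station 0.81 [222.1, 115.9, 468.1, 361.7] [ 0.549 -0.17   0.14 ] 0.164
side cartridge 0.9 [127.8, 229.1, 167.5, 261.4] [0.302 0.143 0.031] 0.034
side cartridge 0.7 [278.2, 185.1, 337.2, 231.0] [ 0.523 -0.091  0.172] 0.174
side cartridge 0.61 [199.3, 314.8, 257.9, 370.7] [ 0.313 -0.154  0.032] 0.034
side cartridge 0.59 [243.9, 380.9, 309.2, 420.0] [ 0.316 -0.287  0.032] 0.035
side vial_near 0.75 [316.1, 275.0, 336.2, 311.7] [ 0.419 -0.262  0.174] 0.186
side vial_far 0.88 [392.7, 193.5, 410.9, 223.0] [ 0.659 -0.195  0.169] 0.182
side vial_far 0.36 [280.6, 186.2, 336.5, 231.4] [ 0.524 -0.092  0.172] 0.174
{'t': 0.5, 'q': array([-8.18897833e-01,  3.58612690e-01,  1.18859774e-02, -3.09665584e-05,
       -1.22414486e+00, -2.88124691e-01]), 'qd': array([-0.0005536 ,  0.00060438,  0.00040246,  0.00015297,  0.00101639,
        0.00084237]), 'joint_efforts': array([ 1.25207189e-03, -5.81797206e+01,  2.93069440e+01,  6.99706659e+00,
        1.19331767e-02, -3.82613109e-05]), 'eef_pos': array([ 0.30192311, -0.60365263,  0.19804133]), 'ee_rot': array([ 3.14151223e+00,  6.54084758e-06, -2.67782937e+00]), 'force': array([-0.47556623,  0.11498366,  0.94120848]), 'moment': array([-0.02892271, -0.02429485, -0.01520573]), 'width': 0.08768986524593493}
```

View pics/top1.png

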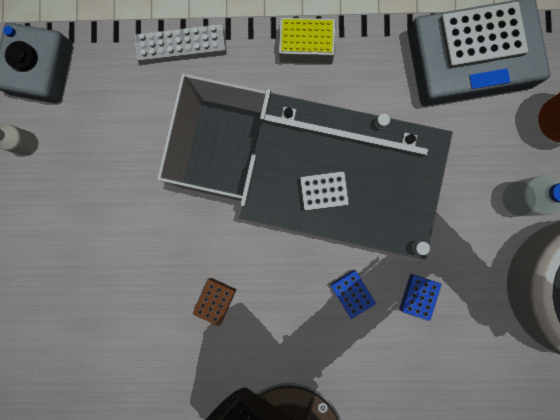

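View pics/side1.png

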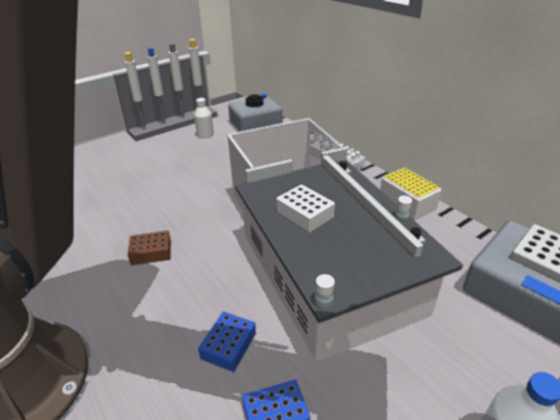

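The top view shows the white cartridge on the ledge at about (324,190). The rail runs from (262,120) to (427,152), with the gap in the end stop at about (257,137). The vials are at (421,248) and (383,121). Next I'll fit the station frame, the rail face and the cartridge.

```bash
python3 - <<'E'
import numpy as np,cv2
for n in ['top','side']:
    d=np.load(n+'1.npz');W=d['W']
    x,y,z=W[...,0],W[...,1],W[...,2]
    reg=(x>.38)&(x<.8)&(y>-.36)&(y<.35)
    led=reg&(abs(z-.14)<.005)
    print(n,'ledge z',np.nanmedian(z[led]))
    m=led.astype(np.uint8); m=cv2.morphologyEx(m,cv2.MORPH_OPEN,np.ones((3,3)))
    # largest comp
    P=W[m>0][:,:2]
    # station box incl. objects on ledge
    P2=W[reg&(z>.13)&(z<.2)][:,:2]
    r=cv2.minAreaRect(P.astype(np.float32)); print('rect',r)
    # rail points
    ra=reg&(abs(z-.162)<.004)
    nn,lab,st,c=cv2.connectedComponentsWithStats(ra.astype(np.uint8))
    for i in range(1,nn):
        if st[i,4]>25:
            Q=W[lab==i][:,:2]; print('z162',st[i],cv2.minAreaRect(Q.astype(np.float32)))
    ca=reg&(abs(z-.172)<.005)
    nn,lab,st,c=cv2.connectedComponentsWithStats(ca.astype(np.uint8))
    for i in range(1,nn):
        if st[i,4]>25:
            Q=W[lab==i][:,:2]; print('z172',st[i],cv2.minAreaRect(Q.astype(np.float32)))
E
```

```text
top ledge z 0.14041609718593495
rect ((0.5673471689224243, -0.1233508437871933), (0.37059253454208374, 0.25559747219085693), 76.70569610595703)
z162 [166  77  22  82 122] ((0.6804124712944031, 0.20438189804553986), (0.00464267935603857, 0.1609078347682953), 75.69523620605469)
z162 [189  78  23   6  28] ((0.7512991428375244, 0.15667419135570526), (0.04473259299993515, 0.001242444384843111), 76.25088500976562)
z162 [284 108   9   9  65] ((0.686318576335907, -0.013042098842561245), (0.015426453202962875, 0.01577947288751602), 89.3459243774414)
z162 [ 264  114  164   41 1082] ((0.641801118850708, -0.1213478296995163), (0.3169242739677429, 0.013559448532760143), 76.72341918945312)
z162 [406 134  10   9  67] ((0.6320194005966187, -0.24588942527770996), (0.01629762351512909, 0.01567339338362217), 86.0252685546875)
z172 [ 157   74  114  132 1093] ((0.638986349105835, 0.13088911771774292), (0.17410477995872498, 0.22908714413642883), 76.75714111328125)
z172 [ 300  172   49   39 1509] ((0.5339972376823425, -0.07874929904937744), (0.0641607716679573, 0.08399559557437897), 6.585044860839844)
side
[... 932 characters left out ...]
47.61933517456055)
z162 [316 292  17   9  75] ((0.4206182658672333, -0.26109182834625244), (0.010073060169816017, 0.022235149517655373), 55.139984130859375)
z172 [227 119 120  53 557] ((0.6380375027656555, 0.13057614862918854), (0.17721465229988098, 0.22857429087162018), 76.83694458007812)
z172 [ 276  184   59   36 1111] ((0.5335685014724731, -0.07812484353780746), (0.06577622890472412, 0.0850897952914238), 6.211691379547119)
z172 [397 201  15   8  62] ((0.6601935029029846, -0.1938648819923401), (0.014539687894284725, 0.02401038073003292), 34.8691291809082)
z172 [316 287  18   9  66] ((0.4189356863498688, -0.2624315023422241), (0.009625369682908058, 0.023314522579312325), 50.192508697509766)
```

The fit gives these values:
- **Station:** yaw is -0.232, with its origin at (0.587, -0.041).
- **Rail:** its face is at station x of about 66 mm.
- **Cartridge:** it sits at station (-43, -49) mm, turned +0.34 rad.

My plan is to use the two part-open fingers as a wide pusher.

apply_moves:
  moves:
    - [-0.32,0,0,-0.01,0.116]
    - [-0.32,0,0,-0.01,0.116]
    - [-0.32,0,0,-0.01,0.116]
    - [-0.32,0,0,-0.01,0.116]
    - [-0.32,0,0,-0.01,0.116]
    - [-0.32,0,0,-0.01,0.115]
    - [-0.32,0,0,0,0]
  newtons: 20

```text
t: 1.08
eef_pos: [0.3023, -0.6046, 0.2605]
ee_rot: [-3.139, 0.002, 2.905]
force: [-0.0, -0.9, 0.3]
width: 0.0465
```

```bash
cat >> h.py <<'E'
yaw=np.deg2rad(-13.28);ux=np.array([np.cos(yaw),np.sin(yaw)]);uy=np.array([-ux[1],ux[0]])
O=np.array([.5673,-.1234])+.085*uy
def st(p): d=np.asarray(p)[:2]-O; return np.array([d@ux,d@uy])
def stat():
    s=arm.get_state(); p=s['eef_pos']; f=s['force']
    print('t',round(s['t'],2),'st xy mm',(st(p)*1000).round(1),'z',round(p[2]*1000,1),'yaw rel',round(s['ee_rot'][2]-yaw,4),'F st',np.round([f[:2]@ux,f[:2]@uy,f[2]],2),'w',round(s['width'],4))
def cart(tag=None,names=('top','side')):
    for n in names:
        f=eyes.grab_frame(n)
        if tag: save(f,n+tag)
        W=pts(f); x,y,z=W[...,0],W[...,1],W[...,2]
        d=W[...,:2]-O; sx=d@ux; sy=d@uy
        ca=(abs(sx)<.127)&(sy>-.27)&(sy<.2)&(abs(z-.172)<.004)
        nn,lab,S,c=cv2.connectedComponentsWithStats(ca.astype(np.uint8))
        if nn<2: print('none'); continue
        i=1+np.argmax(S[1:,4]); r=cv2.minAreaRect(W[lab==i][:,:2].astype(np.float32))
        print(n,'cart st',(st(r[0])*1000).round(1),'size',np.round(r[1],4),'ang',r[2],'rel rad',round(np.deg2rad(r[2])-yaw,3))
E
python3 -c "
from h import *
stat()"
```

```text
t 1.08 st xy mm [-147.4 -614.2] z 260.5 yaw rel 3.1371 F st [ 0.2  -0.88  0.28] w 0.0465
```

apply_moves:
  moves:
    - [-0.32,-0.003,0.038,0,0]
    - [-0.32,-0.003,0.038,0,0]
    - [-0.32,-0.003,0.038,0,0]
    - [-0.32,-0.003,0.038,0,0]
    - [-0.32,-0.003,0.038,0,0]
    - [-0.32,-0.003,0.038,0,0]
    - [-0.32,-0.003,0.038,0,0]
    - [-0.32,-0.003,0.038,0,0]
    - [-0.32,-0.003,0.038,0,0]
    - [-0.32,-0.003,0.038,0,0]
    - [-0.32,-0.003,0.038,0,0]
    - [-0.32,-0.003,0.038,0,0]

```text
t: 2.08
eef_pos: [0.4414, -0.1662, 0.2579]
ee_rot: [3.141, 0.0, 2.915]
force: [1.7, -0.1, -0.4]
width: 0.0294
```

apply_moves:
  moves:
    - [-0.32,-0.003,0.036,0,0]
    - [-0.32,-0.003,0.036,0,0]
    - [-0.32,-0.003,0.036,0,0]
    - [-0.32,0,0,0,0]
    - [-0.32,0,0,0,0]

```text
t: 2.5
eef_pos: [0.4751, -0.0633, 0.2575]
ee_rot: [-3.142, -0.001, 2.918]
force: [0.1, -0.7, -0.4]
width: 0.0299
```

```bash
python3 -c "
from h import *
stat()"
```

```text
t 2.5 st xy mm [-103.5  -47.6] z 257.5 yaw rel 3.1493 F st [ 0.23 -0.62 -0.39] w 0.0299
```

apply_moves:
  moves:
    - [-0.32,0,0,0.02,0.008]
    - [-0.32,0,0,0.02,0]
    - [-0.32,0,0,0.02,0]
    - [-0.32,0,0,0.02,0]
    - [-0.32,0,0,0.015,0]
    - [-0.32,0,0,0.01,0]
    - [-0.32,0,0,0,0]
    - [-0.32,0,0,0,0]

```text
t: 3.17
eef_pos: [0.4748, -0.0657, 0.1531]
ee_rot: [-3.141, -0.0, 2.903]
force: [0.2, 0.3, -0.4]
width: 0.0299
```

```bash
python3 -c "
from h import *
stat();cart('2');stat()"
```

```text
t 3.17 st xy mm [-103.3  -50.1] z 153.1 yaw rel 3.1346 F st [ 0.11  0.29 -0.35] w 0.0299
top cart st [-70.8 127.1] size [0.0631 0.1357] ang 24.79096221923828 rel rad 0.664
side cart st [-39.6 -59.9] size [0.0647 0.0612] ang 6.483148574829102 rel rad 0.345
t 3.27 st xy mm [-102.6  -49.5] z 154.1 yaw rel 3.1346 F st [0.22 0.9  0.62] w 0.03
```

apply_moves:
  moves:
    - [-0.32,-0.002,0,0,0]
    - [-0.32,-0.002,0,0,0]
    - [-0.32,-0.002,0,0,0]
    - [-0.32,-0.002,0,0,0]
    - [-0.32,-0.002,0,0,0]
    - [-0.32,-0.002,0,0,0]
    - [-0.32,-0.002,0,0,0]
    - [-0.32,-0.002,0,0,0]

```text
t: 3.93
eef_pos: [0.4907, -0.0688, 0.153]
ee_rot: [-3.142, -0.0, 2.902]
force: [0.4, -0.3, 0.2]
width: 0.0301
```

apply_moves:
  moves:
    - [-0.32,-0.003,0,0,0]
    - [-0.32,-0.003,0,0,0]
    - [-0.32,-0.003,0,0,0]
    - [-0.32,-0.003,0,0,0]
    - [-0.32,-0.003,0,0,0]
    - [-0.32,-0.003,0,0,0]
    - [-0.32,-0.003,0,0,0]
    - [-0.32,-0.003,0,0,0]

```text
t: 4.6
eef_pos: [0.5141, -0.0746, 0.153]
ee_rot: [-3.142, -0.0, 2.902]
force: [-0.3, -1.0, 0.3]
width: 0.0297
```

```bash
python3 -c "
from h import *
stat();cart('3');stat()"
```

```text
t 4.6 st xy mm [-63.  -49.7] z 153.0 yaw rel 3.1342 F st [-0.08 -1.04  0.33] w 0.0297
top cart st [ 93.1 132.4] size [0.0826 0.0579] ang 80.57084655761719 rel rad 1.638
side cart st [-43.7 -48.5] size [0.0644 0.0871] ang 6.629434585571289 rel rad 0.347
t 4.7 st xy mm [-62.8 -49.7] z 153.0 yaw rel 3.1341 F st [ 0.28  0.23 -0.74] w 0.0298
```

View pics/side3.png

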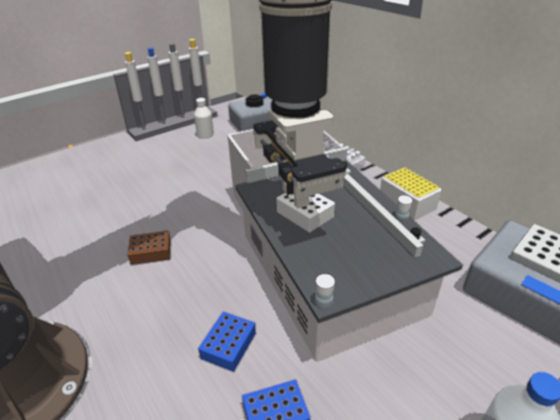

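View pics/top3.png

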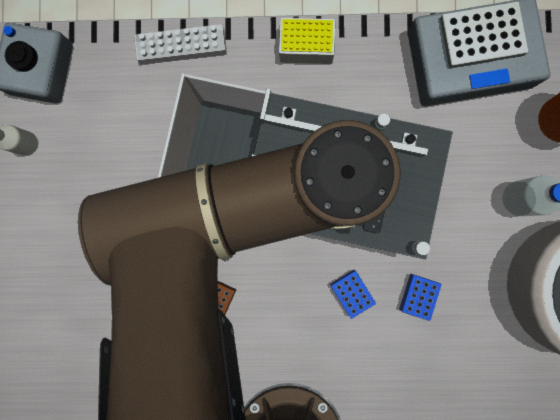

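```bash
python3 - <<'E'
from h import *
f=eyes.grab_frame('side')
T=np.linalg.inv(np.array(f['extrinsics']));K=np.array(f['camera_matrix'])
def proj(p):
    c=T[:3,:3]@p+T[:3,3]; q=np.array([c[0],-c[1],-c[2]])
    return cv2.projectPoints(q[None],np.zeros(3),np.zeros(3),K,np.array([f['k1'],0,0,0,0.]))[0].ravel()
s=arm.get_state(); print('tcp px',proj(s['eef_pos']))
im=f['color'][:,:,::-1].copy()
def w(x,y,z): return np.r_[O+x*ux+y*uy,z]
# cartridge predicted top corners
c,sn=np.cos(.343),np.sin(.343)
for a,b in [(-32,-42),(32,-42),(32,42),(-32,42)]:
    p=w((-42.7+a*c-b*sn)/1e3,(-49.3+a*sn+b*c)/1e3,.172); print(a,b,proj(p))
crop=im[130:260,210:390]; 
big=cv2.resize(crop,None,fx=4,fy=4,interpolation=cv2.INTER_CUBIC)
u=(proj(s['eef_pos'])-[210,130])*4; cv2.circle(big,tuple(int(x) for x in u),5,(0,0,255),2)
cv2.imwrite('pics/crop3.png',big)
w_=eyes.grab_frame('wrist'); save(w_,'wrist3')
E
```

```text
tcp px [294.75756364 211.77602384]
-32 -42 [309.6935716  218.25661856]
32 -42 [335.22998237 202.68789451]
32 42 [301.21447403 183.96128933]
-32 42 [275.80391322 197.626405  ]
```

View pics/crop3.png

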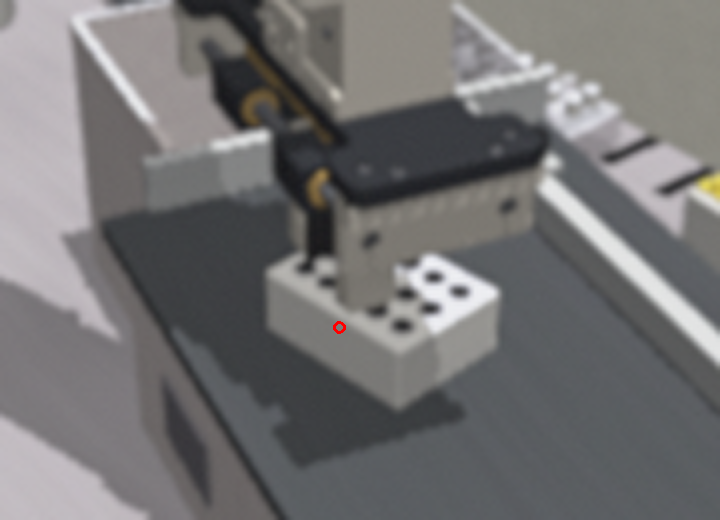

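View pics/wrist3.png

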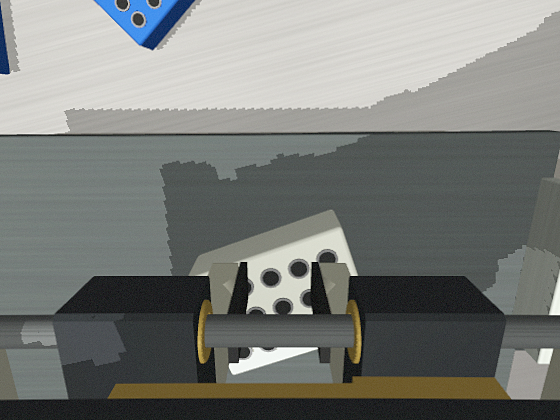

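```bash
python3 - <<'E'
from h import *
f=eyes.grab_frame('side');W=pts(f)
for (cu,cv) in [(360,230),(365,260),(360,280),(365,300),(375,300),(340,290),(300,220),(310,235),(320,250)]:
    u,v=210+cu//4,130+cv//4; p=W[v,u]; print((u,v),(st(p)*1000).round(1),(p[2]*1000).round(1),f['color'][v,u])
f=eyes.grab_frame('wrist');W=pts(f)
for u,v in [(215,270),(225,268),(345,268),(335,266),(320,340),(230,340),(333,225),(300,240),(270,290)]:
    p=W[v,u]; print('w',(u,v),(st(p)*1000).round(1),(p[2]*1000).round(1))
stat()
s=arm.get_state();print(s['q'],s['moment'])
E
```

```text
(300, 187) [ -95.  -137.1] 266.5 [128 124 118]
(301, 195) [ -94.1 -138.7] 253.3 [122 119 113]
(300, 200) [-68.3 -81.6] 200.4 [121 117 111]
(301, 205) [-65.8 -80.4] 188.7 [122 118 112]
(303, 205) [-62.8 -81.9] 188.8 [119 115 109]
(295, 202) [-74.9 -76.2] 194.8 [103 100  95]
(285, 185) [-72.9 -30.3] 200.8 [99 97 92]
(287, 188) [-71.3 -35. ] 196.9 [35 34 34]
(290, 192) [-65.  -33.5] 185.9 [28 29 30]
w (215, 270) [-74.2 -77.1] 193.3
w (225, 268) [-74.4 -72.8] 191.8
w (345, 268) [-73.9 -19.5] 191.6
w (335, 266) [-74.  -23.7] 189.7
w (320, 340) [-91.1 -38.9] 265.2
w (230, 340) [-90.6 -60.6] 264.4
w (333, 225) [-85.5 -21.8] 166.9
w (300, 240) [-79.2 -38.4] 171.1
w (270, 290) [-52.  -53.6] 171.9
t 4.9 st xy mm [-63.4 -49.7] z 153.1 yaw rel 3.1341 F st [ 0.19 -1.06 -0.06] w 0.0296
[ 2.34452663e-01  1.38041995e-01 -3.93707837e-01 -8.16188365e-05
 -1.03907990e+00 -2.04445989e+00] [-0.00256347 -0.07594764 -0.01277294]
```

The pictures show both fingertips above the cartridge at about (300,205) in the side view, at z of about 187 mm, while the state reports 153 mm. Nothing was touched and the cartridge hasn't moved. I'll back off and measure the real tip height.

apply_moves:
  moves:
    - [-0.32,0.01,0,0,0]
    - [-0.32,0.01,0,0,0]
    - [-0.32,0.01,0,0,0]
    - [-0.32,0.01,0,0,0]
    - [-0.32,0.002,0,0,0]
    - [-0.32,0,0,0,0]
    - [-0.32,0,0,0,0]

```text
t: 5.48
eef_pos: [0.4732, -0.0643, 0.1535]
ee_rot: [3.141, 0.001, 2.903]
force: [0.1, 0.6, -0.3]
width: 0.0299
```

```bash
python3 - <<'E'
from h import *
stat()
f=eyes.grab_frame('side');W=pts(f)
d=W[...,:2]-O; sx=d@ux*1e3; sy=d@uy*1e3; z=W[...,2]*1e3
m=(sx>-125)&(sx<-85)&(sy>-100)&(sy<0)&(z>146)&(z<245)
for lo in range(146,245,6):
    k=m&(z>=lo)&(z<lo+6); 
    if k.sum(): print(lo,k.sum(),np.round([sx[k].min(),sx[k].max(),sy[k].min(),sy[k].max()]))
cv2.imwrite('pics/crop4.png',cv2.resize(f['color'][130:280,190:390,::-1],None,fx=4,fy=4,interpolation=cv2.INTER_CUBIC))
E
```

```text
t 5.48 st xy mm [-105.1  -49.1] z 153.5 yaw rel 3.1348 F st [-0.06  0.64 -0.28] w 0.0299
176 2 [-114. -112.  -66.  -32.]
182 29 [-116.  -94.  -80.  -19.]
188 63 [-117.  -94.  -81.  -19.]
194 65 [-117.  -94.  -82.  -21.]
200 39 [-117.  -94.  -82.  -27.]
206 3 [-115. -111.  -34.  -34.]
```

View pics/crop4.png

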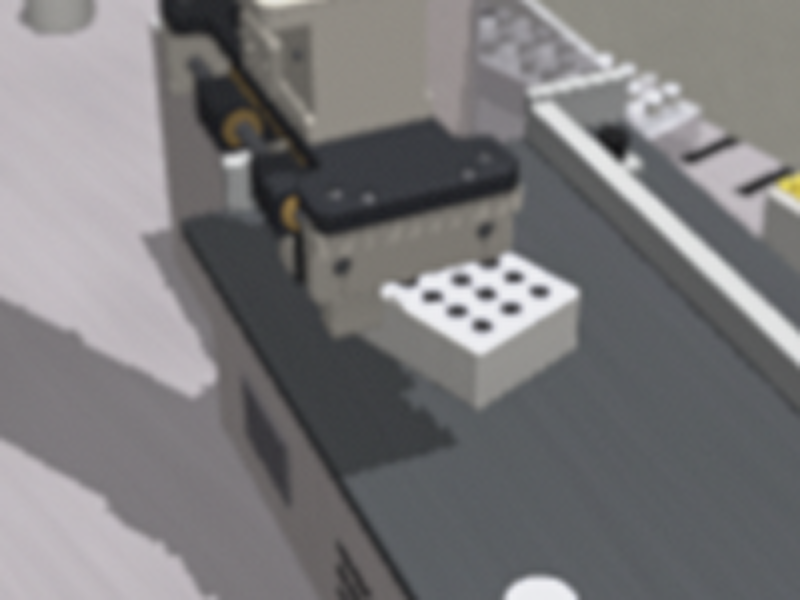

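apply_moves:
  moves:
    - [-0.32,0,0,0.008,0]
    - [-0.32,0,0,0.008,0]
    - [-0.32,0,0,0.006,0]
    - [-0.32,0,0,0,0]
    - [-0.32,0,0,0,0]

```text
t: 5.95
eef_pos: [0.4726, -0.0647, 0.1302]
ee_rot: [-3.141, -0.002, 2.902]
force: [0.4, 0.3, 0.1]
width: 0.0296
```

```bash
cat > tip.py <<'E'
from h import *
stat()
f=eyes.grab_frame('side');W=pts(f)
d=W[...,:2]-O; sx=d@ux*1e3; sy=d@uy*1e3; z=W[...,2]*1e3
m=(sx>-125)&(sx<-92)&(sy>-100)&(sy<0)&(z>144)&(z<245)
for lo in range(144,245,4):
    k=m&(z>=lo)&(z<lo+4); 
    if k.sum(): print(lo,k.sum(),np.round([sx[k].min(),sx[k].max(),sy[k].min(),sy[k].max()]))
cv2.imwrite('pics/crop5.png',cv2.resize(f['color'][130:280,190:390,::-1],None,fx=4,fy=4,interpolation=cv2.INTER_CUBIC))
E
python3 tip.py
```

```text
t 5.95 st xy mm [-105.6  -49.7] z 130.2 yaw rel 3.1341 F st [0.28 0.39 0.08] w 0.0296
156 3 [-115. -111.  -33.  -32.]
160 17 [-117.  -97.  -81.  -22.]
164 39 [-117.  -95.  -81.  -23.]
168 43 [-117.  -94.  -81.  -24.]
172 35 [-117.  -95.  -82.  -25.]
176 20 [-116.  -95.  -82.  -28.]
180 4 [-115. -111.  -37.  -33.]
220 4 [-119. -114.  -30.  -22.]
224 5 [-120. -116.  -32.  -29.]
228 7 [-123. -118.  -33.  -29.]
232 6 [-125. -119.  -32.  -28.]
236 6 [-125. -121.  -32.  -30.]
240 2 [-124. -124.  -30.  -30.]
```

View pics/crop5.png

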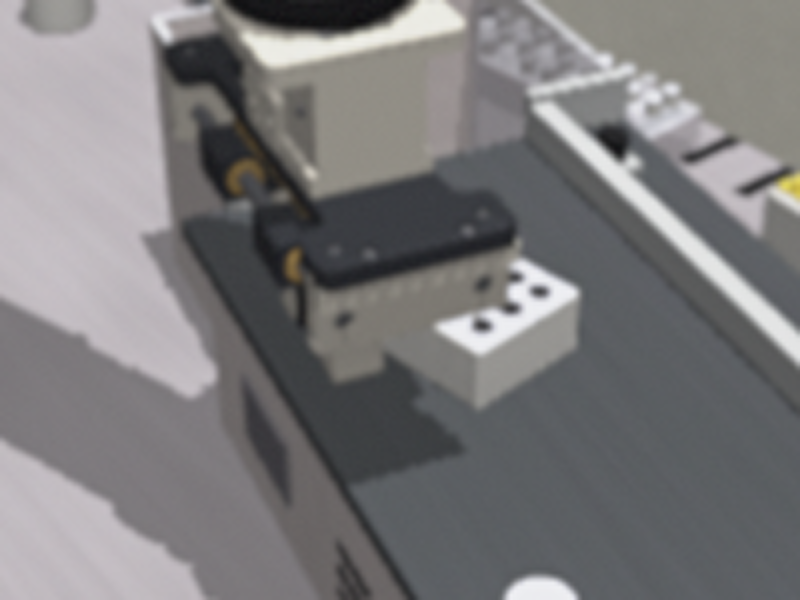

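The tips are now at about 160 mm, so the reported height is about 30 mm low. I'll go 7 mm lower and push.

apply_moves:
  moves:
    - [-0.32,0,0,0.004,0]
    - [-0.32,0,0,0.003,0]
    - [-0.32,0,0,0,0]
    - [-0.32,-0.002,0,0,0]
    - [-0.32,-0.002,0,0,0]
    - [-0.32,-0.002,0,0,0]
    - [-0.32,-0.002,0,0,0]
    - [-0.32,-0.002,0,0,0]
    - [-0.32,-0.002,0,0,0]

```text
t: 6.75
eef_pos: [0.4848, -0.0674, 0.1241]
ee_rot: [3.142, -0.0, 2.902]
force: [-0.8, 0.8, 1.1]
width: 0.0297
```

apply_moves:
  moves:
    - [-0.32,-0.002,0,0,0]
    - [-0.32,-0.002,0,0,0]
    - [-0.32,-0.002,0,0,0]
    - [-0.32,-0.002,0,0,0]
    - [-0.32,-0.002,0,0,0]
    - [-0.32,-0.002,0,0,0]

```text
t: 7.25
eef_pos: [0.4965, -0.0703, 0.124]
ee_rot: [3.142, -0.0, 2.902]
force: [-1.9, 0.4, -0.0]
width: 0.0295
```

```bash
python3 -c "
from h import *
stat();cart('6',('side',));stat()"
```

```text
t 7.25 st xy mm [-81.1 -49.5] z 124.0 yaw rel 3.1341 F st [-1.97 -0.06 -0.03] w 0.0295
side cart st [-23.8 -84.2] size [0.0652 0.0243] ang 1.1115463972091675 rel rad 0.251
t 7.3 st xy mm [-80.7 -49.5] z 124.1 yaw rel 3.1342 F st [ 0.22 -0.1   0.21] w 0.0297
```

View pics/side6.png

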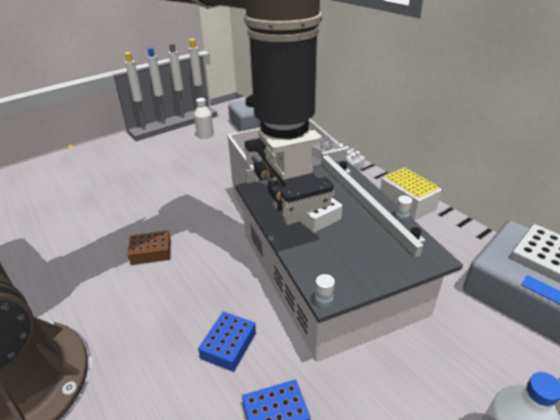

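The fingers now meet the cartridge with about 2 N, and it is turning square (0.25 rad left). I'll keep pushing.

apply_moves:
  moves:
    - [-0.32,-0.003,0,0,0]
    - [-0.32,-0.003,0,0,0]
    - [-0.32,-0.003,0,0,0]
    - [-0.32,-0.003,0,0,0]
    - [-0.32,-0.003,0,0,0]
    - [-0.32,-0.003,0,0,0]
    - [-0.32,-0.003,0,0,0]
    - [-0.32,-0.003,0,0,0]
    - [-0.32,-0.003,0,0,0]
    - [-0.32,-0.003,0,0,0]
    - [-0.32,-0.003,0,0,0]

```text
t: 8.22
eef_pos: [0.5286, -0.0782, 0.124]
ee_rot: [-3.141, -0.0, 2.902]
force: [-1.1, -0.3, 0.3]
width: 0.0298
```

```bash
python3 -c "
from h import *
stat();cart('7',('side',));stat()"
```

```text
t 8.22 st xy mm [-48.  -49.9] z 124.0 yaw rel 3.1341 F st [-1.   -0.55  0.32] w 0.0298
side cart st [-17.7 -91.2] size [0.0327 0.09  ] ang 65.08865356445312 rel rad 1.368
t 8.27 st xy mm [-47.5 -49.8] z 124.0 yaw rel 3.1342 F st [ 0.12  0.56 -0.47] w 0.0299
```

View pics/side7.png

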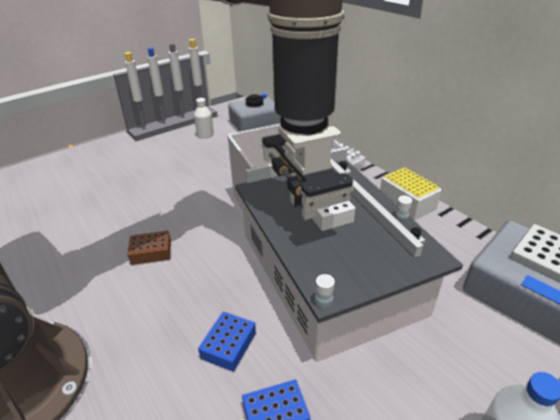

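apply_moves:
  moves:
    - [-0.32,-0.003,0,0,0]
    - [-0.32,-0.003,0,0,0]
    - [-0.32,-0.003,0,0,0]
    - [-0.32,-0.003,0,0,0]
    - [-0.32,-0.003,0,0,0]
    - [-0.32,-0.003,0,0,0]
    - [-0.32,-0.003,0,0,0]
    - [-0.32,-0.003,0,0,0]
    - [-0.32,-0.003,0,0,0]
    - [-0.32,-0.003,0,0,0]

```text
t: 9.1
eef_pos: [0.5578, -0.0852, 0.124]
ee_rot: [-3.142, -0.0, 2.902]
force: [-1.9, 0.4, -0.5]
width: 0.03
```

apply_moves:
  moves:
    - [-0.32,-0.0015,0,0,0]
    - [-0.32,-0.0015,0,0,0]

```text
t: 9.27
eef_pos: [0.5606, -0.0859, 0.1241]
ee_rot: [-3.142, -0.0, 2.902]
force: [-1.4, -0.5, 0.2]
width: 0.0296
```

```bash
python3 -c "
from h import *
stat()"
```

```text
t 9.27 st xy mm [-15.1 -50. ] z 124.1 yaw rel 3.1341 F st [-1.24 -0.79  0.24] w 0.0296
```

Now 1 mm steps until I feel the rail.

apply_moves:
  moves:
    - [-0.32,-0.001,0,0,0]
    - [-0.32,-0.001,0,0,0]
    - [-0.32,-0.001,0,0,0]

```text
t: 9.52
eef_pos: [0.5634, -0.0866, 0.1241]
ee_rot: [3.142, 0.0, 2.902]
force: [-1.1, 0.6, 0.4]
width: 0.03
```

apply_moves:
  moves:
    - [-0.32,-0.001,0,0,0]
    - [-0.32,-0.001,0,0,0]

```text
t: 9.68
eef_pos: [0.5654, -0.087, 0.1241]
ee_rot: [3.142, 0.0, 2.902]
force: [-0.9, -0.8, -0.2]
width: 0.03
```

apply_moves:
  moves:
    - [-0.32,-0.001,0,0,0]
    - [-0.32,0,0,0,0]

```text
t: 9.85
eef_pos: [0.5666, -0.0873, 0.1241]
ee_rot: [3.142, 0.0, 2.902]
force: [0.1, -0.7, -0.4]
width: 0.03
```

apply_moves:
  moves:
    - [-0.32,-0.001,0,0,0]
    - [-0.32,-0.001,0,0,0]

```text
t: 10.02
eef_pos: [0.5668, -0.0876, 0.124]
ee_rot: [-3.141, -0.003, 2.902]
force: [-9.3, 3.9, 6.7]
width: 0.0299
```

apply_moves:
  moves:
    - [-0.32,-0.001,0,0,0]
    - [-0.32,0,0,0,0]

```text
t: 10.18
eef_pos: [0.5667, -0.0877, 0.1239]
ee_rot: [-3.141, -0.004, 2.903]
force: [-10.4, 4.6, 6.2]
width: 0.0301
```

```bash
python3 -c "
from h import *
stat();cart('8',('side',));stat()"
```

```text
t 10.18 st xy mm [ -8.7 -50.4] z 123.9 yaw rel 3.1343 F st [-11.17   2.12   6.15] w 0.0301
side cart st [ 21.6 -91.6] size [0.0348 0.0915] ang 63.05854415893555 rel rad 1.332
t 10.23 st xy mm [ -8.7 -50.4] z 123.9 yaw rel 3.1343 F st [-11.07   1.43   7.27] w 0.0299
```

View pics/side8.png

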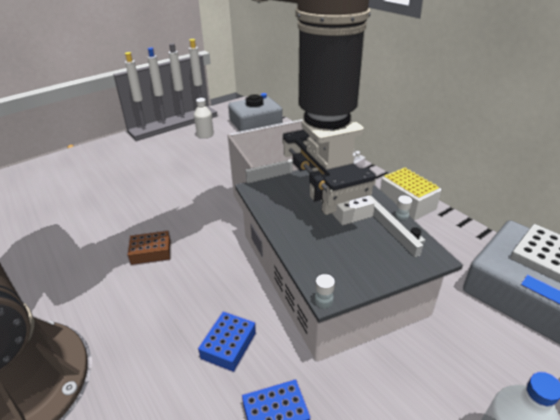

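The rail stopped the cartridge: 11 N across, with x holding steady. The pose is square and clear of the end stop. I'll hold for a moment, then back off.

apply_moves:
  moves:
    - [-0.32,0,0,0,0]
    - [-0.32,0,0,0,0]
    - [-0.32,0,0,0,0]

```text
t: 10.48
eef_pos: [0.5668, -0.0877, 0.1239]
ee_rot: [-3.141, -0.004, 2.903]
force: [-9.2, 3.5, 6.6]
width: 0.03
```

apply_moves:
  moves:
    - [-0.32,0.002,0,0,0]
    - [-0.32,0.004,0,0,0]
    - [-0.32,0.02,0,0,0]
    - [-0.32,0.02,0,0,0]
    - [-0.32,0.01,0,0,0]
    - [-0.32,0,0,-0.03,0]
    - [-0.32,0,0,-0.03,0]
    - [-0.32,0,0,-0.03,0]
    - [-0.32,0,0,0,0]

```text
t: 11.23
eef_pos: [0.5185, -0.0748, 0.2207]
ee_rot: [3.139, 0.01, 2.904]
force: [1.9, -0.5, 0.3]
width: 0.0301
```

```bash
python3 -c "
from h import *
stat();cart('9');stat()"
```

```text
t 11.23 st xy mm [-58.7 -48.9] z 220.7 yaw rel 3.1354 F st [ 1.99 -0.06  0.31] w 0.0301
top cart st [ 93.2 143.3] size [0.1064 0.0591] ang 80.82447052001953 rel rad 1.642
side cart st [ 34.1 -63. ] size [0.0874 0.0659] ang 76.24285125732422 rel rad 1.562
t 11.33 st xy mm [-61.3 -49.2] z 215.6 yaw rel 3.1343 F st [-0.57  0.93 -1.32] w 0.0297
```

View pics/side9.png

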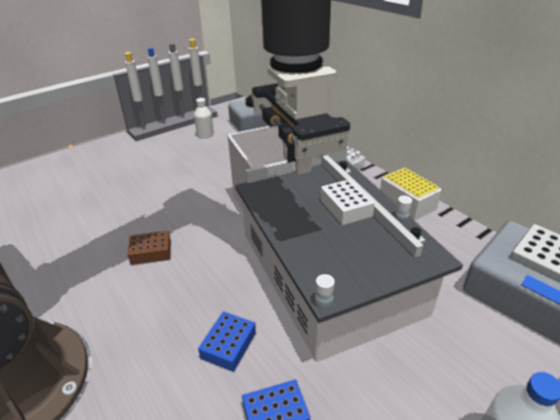

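The cartridge sits square on the rail at station (34, -63), 0.01 rad off. Next I'll turn the tool a quarter turn to push along the rail, and check how high the clamp knobs and vial_far stand under the gripper's body.

apply_moves:
  moves:
    - [-0.82,0,0,0,-0.12]
    - [-0.82,0,0,0,-0.12]
    - [-0.82,0,0,0,-0.12]
    - [-0.82,0,0,0,-0.12]
    - [-0.82,0,0,0,-0.12]
    - [-0.82,0,0,0,-0.12]
    - [-0.82,0,0,0,-0.12]
    - [-0.82,0,0,0,-0.12]
    - [-0.82,0,0,0,-0.12]
    - [-0.82,0,0,0,-0.12]
    - [-0.82,0,0,0,-0.12]
    - [-0.82,0,0,0,-0.12]

```text
t: 12.33
eef_pos: [0.5143, -0.0748, 0.2127]
ee_rot: [3.14, -0.001, -1.935]
force: [-0.4, -0.4, 0.7]
width: 0.0078
```

apply_moves:
  moves:
    - [-0.82,0,0,0,-0.12]
    - [-0.82,0,0,0,-0.018]
    - [-0.82,0,0,0,0]

```text
t: 12.58
eef_pos: [0.5145, -0.0747, 0.2131]
ee_rot: [3.14, -0.0, -1.805]
force: [0.2, 0.3, 0.5]
width: 0.0076
```

```bash
python3 -c "
from h import *
stat()
for n in ('top','side'):
    W=np.load(n+'1.npz')['W'];d=W[...,:2]-O;sx=d@ux*1e3;sy=d@uy*1e3;z=W[...,2]*1e3
    m=(sx>60)&(sx<125)&(sy>-260)&(sy<90)&(z>165)&(z<215)
    nn,lab,S,c=cv2.connectedComponentsWithStats(m.astype(np.uint8))
    for i in range(1,nn):
        k=lab==i
        if k.sum()>4: print(n,k.sum(),np.round([sx[k].mean(),sy[k].mean(),z[k].max()]))
"
```

```text
t 12.58 st xy mm [-62.6 -49.8] z 213.1 yaw rel -1.5732 F st [0.13 0.37 0.45] w 0.0076
top 141 [ 109. -128.  184.]
top 6 [ 73. -73. 167.]
side 180 [ 107. -132.  182.]
```

apply_moves:
  moves:
    - [-0.82,0.019,-0.024,0,0]
    - [-0.82,0.019,-0.024,0,0]
    - [-0.82,0.019,-0.024,0,0]
    - [-0.82,0.019,-0.024,0,0]
    - [-0.82,0,0,0,0]
    - [-0.82,0,0,0.02,0]
    - [-0.82,0,0,0.02,0]
    - [-0.82,0,0,0.02,0]
    - [-0.82,0,0,0.015,0]
    - [-0.82,0,0,0,0]
    - [-0.82,0,0,0,0]

```text
t: 13.5
eef_pos: [0.5902, -0.1708, 0.1383]
ee_rot: [3.139, -0.001, -1.805]
force: [0.4, -0.2, 0.4]
width: 0.0076
```

```bash
python3 -c "
from h import *
stat();cart('10',('side',))"
```

```text
t 13.5 st xy mm [  33.1 -125.8] z 138.3 yaw rel -1.5733 F st [ 0.43 -0.09  0.39] w 0.0076
side cart st [ 17.6 -84.5] size [0.0503 0.0247] ang 46.99254608154297 rel rad 1.052
```

View pics/side10.png

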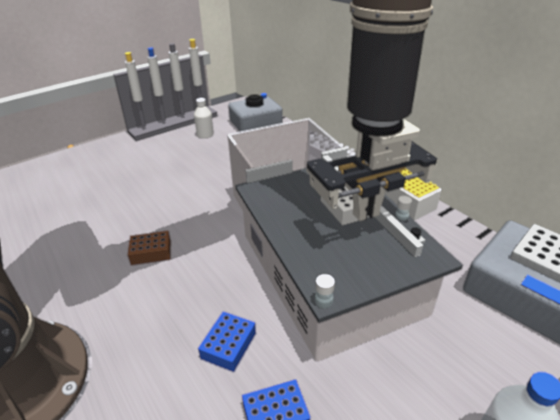

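apply_moves:
  moves:
    - [-0.82,0,0,0.008,0]
    - [-0.82,0,0,0.006,0]
    - [-0.82,0,0,0,0]

```text
t: 13.8
eef_pos: [0.5902, -0.1705, 0.1241]
ee_rot: [3.141, 0.0, -1.804]
force: [0.1, -0.1, -0.3]
width: 0.0078
```

apply_moves:
  moves:
    - [-0.82,-0.002,0,0,0]
    - [-0.82,-0.002,0,0,0]
    - [-0.82,-0.002,0,0,0]
    - [-0.82,-0.002,0,0,0]
    - [-0.82,-0.002,0,0,0]
    - [-0.82,-0.002,0,0,0]
    - [-0.82,-0.002,0,0,0]
    - [-0.82,-0.002,0,0,0]

```text
t: 14.47
eef_pos: [0.5946, -0.1552, 0.1253]
ee_rot: [-3.141, -0.0, -1.803]
force: [0.3, -1.5, 1.9]
width: 0.0076
```

```bash
python3 -c "
from h import *
stat();cart('11',('side',))"
```

```text
t 14.47 st xy mm [  33.8 -109.7] z 125.3 yaw rel -1.5709 F st [ 0.69 -1.43  1.92] w 0.0076
side cart st [ 22.2 -97.9] size [0.038  0.0697] ang 13.161025047302246 rel rad 0.461
```

View pics/side11.png

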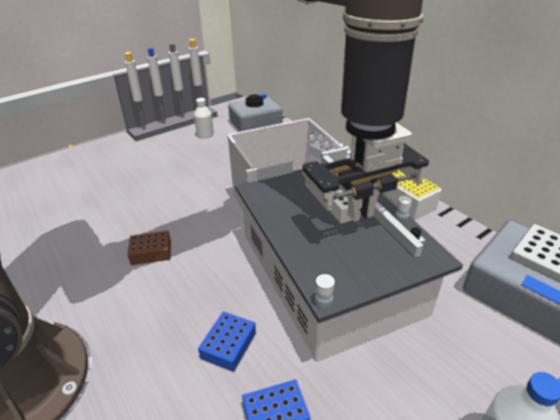

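apply_moves:
  moves:
    - [-0.82,-0.003,0,0,0]
    - [-0.82,-0.003,0,0,0]
    - [-0.82,-0.003,0,0,0]
    - [-0.82,-0.003,0,0,0]
    - [-0.82,-0.003,0,0,0]
    - [-0.82,-0.003,0,0,0]

```text
t: 15.02
eef_pos: [0.5987, -0.1374, 0.1251]
ee_rot: [-3.142, -0.0, -1.803]
force: [-1.1, -1.7, 0.4]
width: 0.0079
```

```bash
python3 -c "
from h import *
stat();cart('12',('side',))"
```

```text
t 15.02 st xy mm [ 33.7 -91.4] z 125.1 yaw rel -1.571 F st [-0.66 -1.88  0.35] w 0.0079
side cart st [ 22.  -77.4] size [0.0367 0.0738] ang 12.987906455993652 rel rad 0.458
```

View pics/side12.png

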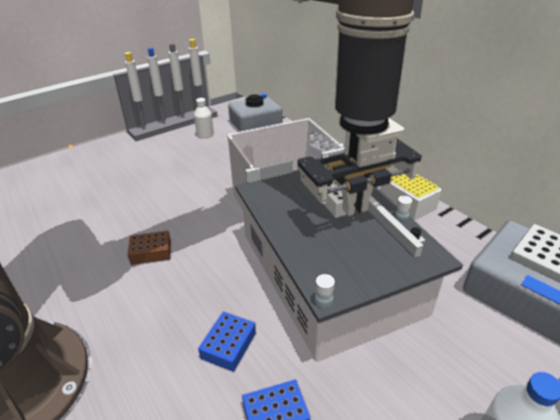

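It is sliding along the rail at about 2 N. I'll keep going.

apply_moves:
  moves:
    - [-0.82,-0.0035,0,0,0]
    - [-0.82,-0.0035,0,0,0]
    - [-0.82,-0.0035,0,0,0]
    - [-0.82,-0.0035,0,0,0]
    - [-0.82,-0.0035,0,0,0]
    - [-0.82,-0.0035,0,0,0]
    - [-0.82,-0.0035,0,0,0]
    - [-0.82,-0.0035,0,0,0]
    - [-0.82,-0.0035,0,0,0]
    - [-0.82,-0.0035,0,0,0]
    - [-0.82,-0.0035,0,0,0]
    - [-0.82,-0.0035,0,0,0]

```text
t: 16.07
eef_pos: [0.6083, -0.0964, 0.125]
ee_rot: [3.141, 0.0, -1.803]
force: [-0.5, -0.6, -0.2]
width: 0.008
```

```bash
python3 -c "
from h import *
stat();cart('13',('side','top'))"
```

```text
t 16.07 st xy mm [ 33.7 -49.3] z 125.0 yaw rel -1.571 F st [-0.37 -0.68 -0.15] w 0.008
side cart st [ 14.9 -29.4] size [0.0671 0.0291] ang 75.3437728881836 rel rad 1.547
top cart st [12.4 16.2] size [0.0578 0.0282] ang 85.13556671142578 rel rad 1.718
```

View pics/side13.png

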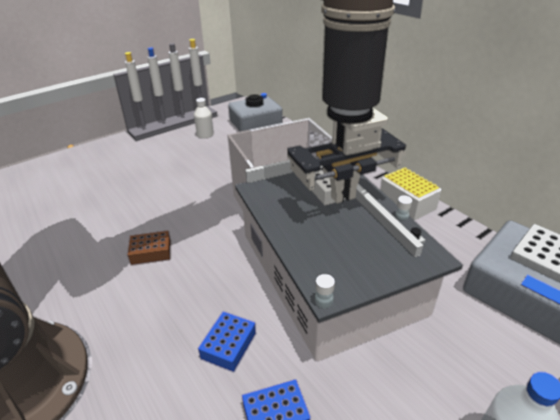

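View pics/top13.png

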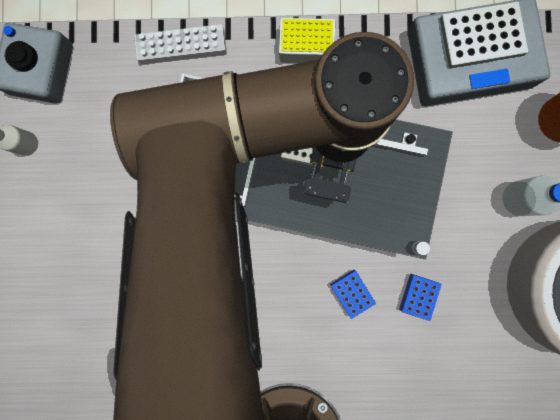

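apply_moves:
  moves:
    - [-0.82,-0.0035,0,0,0]
    - [-0.82,-0.0035,0,0,0]
    - [-0.82,-0.0035,0,0,0]
    - [-0.82,-0.0035,0,0,0]
    - [-0.82,-0.0035,0,0,0]
    - [-0.82,-0.0035,0,0,0]
    - [-0.82,-0.0035,0,0,0]
    - [-0.82,-0.0035,0,0,0]
    - [-0.82,-0.0035,0,0,0]
    - [-0.82,-0.0035,0,0,0]
    - [-0.82,-0.0035,0,0,0]

```text
t: 17.08
eef_pos: [0.6172, -0.0589, 0.125]
ee_rot: [3.142, 0.0, -1.803]
force: [0.0, -0.2, -0.5]
width: 0.0079
```

```bash
python3 -c "
from h import *
stat();cart('14',('top',))"
```

```text
t 17.08 st xy mm [ 33.7 -10.8] z 125.0 yaw rel -1.571 F st [ 0.09 -0.21 -0.53] w 0.0079
top cart st [13.1 54.7] size [0.0551 0.0341] ang 89.0567398071289 rel rad 1.786
```

View pics/top14.png

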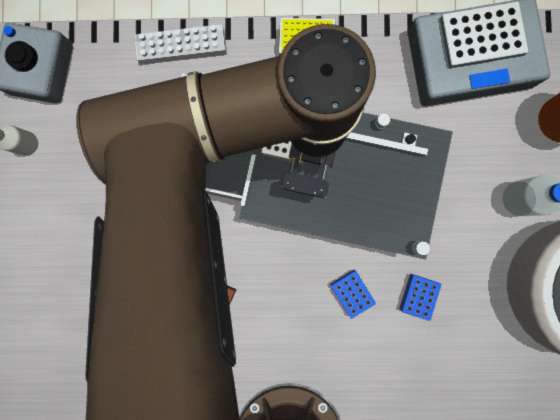

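The leading edge is just before the end stop, and the cartridge lines up with the gap at about (262,145). I'll go slowly through it.

apply_moves:
  moves:
    - [-0.82,-0.002,0,0,0]
    - [-0.82,-0.002,0,0,0]
    - [-0.82,-0.002,0,0,0]

```text
t: 17.38
eef_pos: [0.6185, -0.0534, 0.1251]
ee_rot: [3.142, -0.0, -1.803]
force: [-0.1, -0.4, -0.0]
width: 0.008
```

apply_moves:
  moves:
    - [-0.82,-0.0015,0,0,0]
    - [-0.82,-0.0015,0,0,0]

```text
t: 17.55
eef_pos: [0.6192, -0.0505, 0.1251]
ee_rot: [3.142, -0.0, -1.803]
force: [-0.6, -0.8, -0.3]
width: 0.0081
```

apply_moves:
  moves:
    - [-0.82,-0.0015,0,0,0]
    - [-0.82,-0.0015,0,0,0]

```text
t: 17.72
eef_pos: [0.6199, -0.0476, 0.1251]
ee_rot: [3.142, -0.0, -1.803]
force: [1.1, -0.7, 1.6]
width: 0.008
```

apply_moves:
  moves:
    - [-0.82,-0.002,0,0,0]
    - [-0.82,-0.002,0,0,0]
    - [-0.82,-0.002,0,0,0]

```text
t: 17.97
eef_pos: [0.6213, -0.0416, 0.1251]
ee_rot: [-3.142, 0.0, -1.803]
force: [-0.1, -1.7, -0.4]
width: 0.0079
```

apply_moves:
  moves:
    - [-0.82,-0.003,0,0,0]
    - [-0.82,-0.003,0,0,0]
    - [-0.82,-0.003,0,0,0]
    - [-0.82,-0.003,0,0,0]
    - [-0.82,-0.003,0,0,0]
    - [-0.82,-0.003,0,0,0]
    - [-0.82,-0.003,0,0,0]
    - [-0.82,-0.003,0,0,0]
    - [-0.82,-0.003,0,0,0]
    - [-0.82,-0.003,0,0,0]

```text
t: 18.8
eef_pos: [0.6282, -0.0123, 0.1251]
ee_rot: [3.142, -0.0, -1.803]
force: [-0.2, -0.1, 0.5]
width: 0.0083
```

```bash
python3 -c "
from h import *
stat();cart('15',('side',))"
```

```text
t 18.8 st xy mm [33.7 37.1] z 125.1 yaw rel -1.571 F st [-0.17 -0.14  0.53] w 0.0083
side cart st [15.4 65.5] size [0.0815 0.0288] ang 75.89417266845703 rel rad 1.556
```

View pics/side15.png

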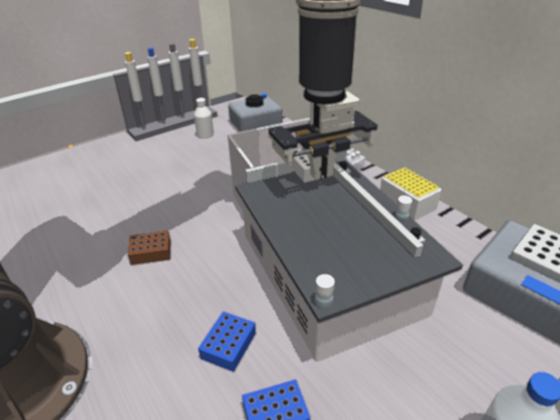

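apply_moves:
  moves:
    - [-0.82,-0.003,0,0,0]
    - [-0.82,-0.003,0,0,0]
    - [-0.82,-0.003,0,0,0]
    - [-0.82,-0.003,0,0,0]
    - [-0.82,-0.003,0,0,0]
    - [-0.82,-0.003,0,0,0]

```text
t: 19.35
eef_pos: [0.6324, 0.0052, 0.1251]
ee_rot: [-3.141, -0.0, -1.803]
force: [0.8, -0.9, -0.2]
width: 0.0079
```

apply_moves:
  moves:
    - [-0.82,-0.003,0,0,0]
    - [-0.82,-0.003,0,0,0]
    - [-0.82,-0.003,0,0,0]
    - [-0.82,-0.003,0,0,0]

```text
t: 19.68
eef_pos: [0.6351, 0.0171, 0.125]
ee_rot: [3.142, 0.0, -1.803]
force: [-0.3, -0.5, 0.6]
width: 0.0081
```

```bash
python3 -c "
from h import *
stat();cart('16',('side','top'))"
```

```text
t 19.68 st xy mm [33.7 67.3] z 125.0 yaw rel -1.571 F st [-0.14 -0.56  0.61] w 0.0081
side cart st [-48.7 139.8] size [0.1082 0.0972] ang 69.4699935913086 rel rad 1.444
top cart st [-74.1 143.1] size [0.1079 0.0454] ang 69.76981353759766 rel rad 1.449
```

View pics/side16.png

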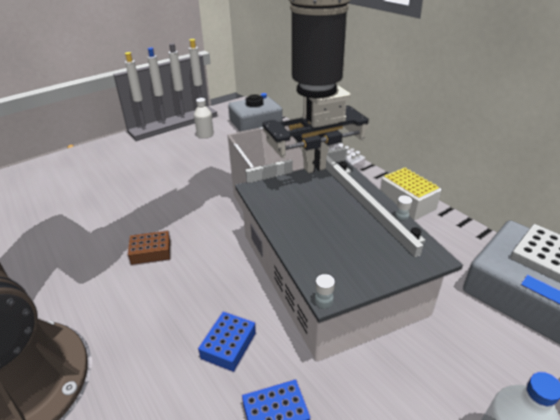

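View pics/top16.png

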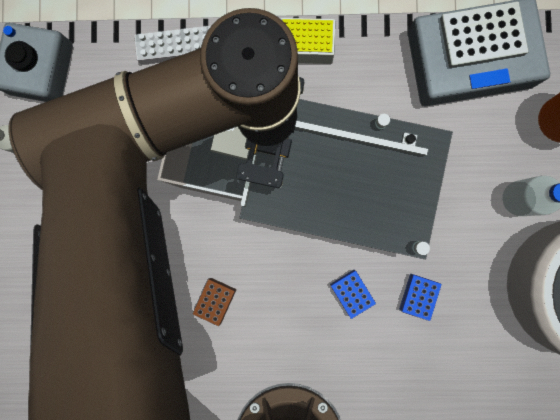

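The cartridge has tipped over the end; a plain face shows at (230,140) in the top view. I'll push on until its tail is at the edge.

apply_moves:
  moves:
    - [-0.82,-0.003,0,0,0]
    - [-0.82,-0.003,0,0,0]
    - [-0.82,-0.003,0,0,0]
    - [-0.82,-0.003,0,0,0]
    - [-0.82,-0.003,0,0,0]
    - [-0.82,-0.003,0,0,0]
    - [-0.82,-0.003,0,0,0]
    - [-0.82,-0.002,0,0,0]

```text
t: 20.45
eef_pos: [0.6404, 0.0394, 0.125]
ee_rot: [3.142, 0.0, -1.803]
force: [-1.0, -0.3, -0.4]
width: 0.0078
```

apply_moves:
  moves:
    - [-0.82,0.01,0,0,0]
    - [-0.82,0.03,0,0,0]
    - [-0.82,0.03,0,0,0]
    - [-0.82,0.03,0,-0.01,0]
    - [-0.82,0.01,0,-0.03,0]
    - [-0.82,0,0,-0.035,0]
    - [-0.82,0,0,-0.035,0]
    - [-0.82,0,0,-0.03,0]
    - [-0.82,0,0,0,0]

```text
t: 21.2
eef_pos: [0.6178, -0.0692, 0.2727]
ee_rot: [-3.131, 0.002, -1.803]
force: [1.3, -0.6, 0.8]
width: 0.0077
```

```bash
python3 -c "
from h import *
stat();cart('17',('side','top'))"
```

```text
t 21.2 st xy mm [ 36.7 -20.7] z 272.7 yaw rel -1.5711 F st [ 1.39 -0.29  0.83] w 0.0077
side cart st [-48.6 139.9] size [0.1055 0.0968] ang 69.80977630615234 rel rad 1.45
top cart st [-48.2 139.8] size [0.1077 0.0977] ang 69.78205108642578 rel rad 1.45
```

View pics/top17.png

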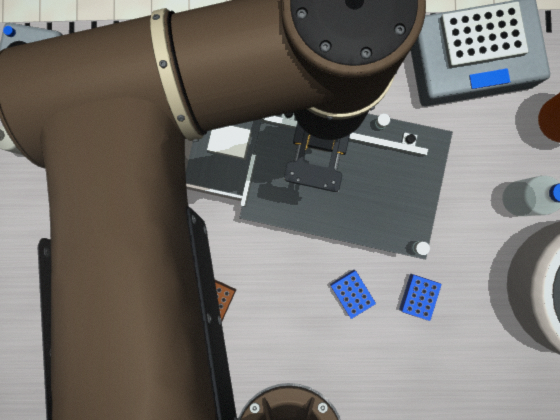

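View pics/side17.png

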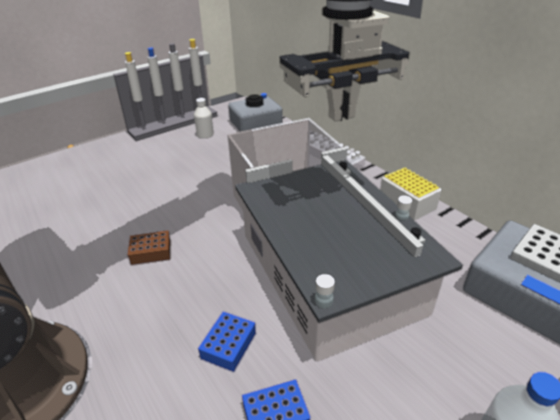

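The cartridge shows upside down in the chute at (230,140). Before handing in I'll check its height and that it's at rest, and check the vials.

apply_moves:
  moves:
    - [-0.82,0.035,0,0,0]
    - [-0.82,0.035,0,0,0]
    - [-0.82,0.035,0,0,0]
    - [-0.82,0.035,0,0,0]
    - [-0.82,0,0,0,0]
    - [-0.82,0,0,0,0]
    - [-0.82,0,0,0,0]
    - [-0.82,0,0,0,0]
    - [-0.82,0,0,0,0]

```text
t: 22.05
eef_pos: [0.5829, -0.2034, 0.2646]
ee_rot: [3.141, 0.0, -1.802]
force: [1.0, 0.4, -0.6]
width: 0.0081
```

```bash
python3 -c "
from h import *
stat()
for _ in range(2):
    f=eyes.grab_frame('top');W=pts(f);d=W[...,:2]-O;sx=d@ux*1e3;sy=d@uy*1e3;z=W[...,2]*1e3
    m=(sx>-80)&(sx<110)&(sy>106)&(sy<254)&(z<130)&(f['color'].min(-1)>140)
    print(m.sum(),np.median(sx[m]),np.median(sy[m]),np.percentile(z[m],[2,50,98]))
    if m.sum(): print(cv2.minAreaRect(np.c_[sx[m],sy[m]].astype(np.float32)))
    m=(sx>-80)&(sx<110)&(sy>106)&(sy<254)&(z<130); print('chute z',np.percentile(z[m],[5,50,95]))
save(f,'top18')
for n in ('top','side'):
  g=f if n=='top' else eyes.grab_frame('side'); W=pts(g)
  for l in ('vial_near','vial_far'):
    for o in outline_of(l,g)[:1]: print(n,l,o['extent'],np.nanmedian(W[o['region']],0).round(3))
"
```

```text
t 22.05 st xy mm [  33.6 -159.3] z 264.6 yaw rel -1.5698 F st [ 0.9   0.61 -0.58] w 0.0081
2 4.807759257011126 216.05395353763808 [34.09699114 36.48685742 38.8767237 ]
((4.8077592849731445, 216.053955078125), (1.6628835201263428, 0.0), 156.12979125976562)
chute z [2.69163407 5.89996405 9.13097192]
2 4.314998235198013 215.14071115520142 [40.18433618 40.37843074 40.57252531]
((4.314998149871826, 215.14071655273438), (2.13213849067688, 0.0), -169.205078125)
chute z [2.59247203 5.80940996 9.07108229]
top vial_near [413.8, 241.3, 428.7, 255.3] [ 0.426 -0.252  0.184]
side vial_near [315.5, 276.1, 337.1, 308.8] [ 0.419 -0.262  0.174]
side vial_far [392.7, 193.8, 413.0, 223.8] [ 0.659 -0.195  0.168]
```

View pics/top18.png

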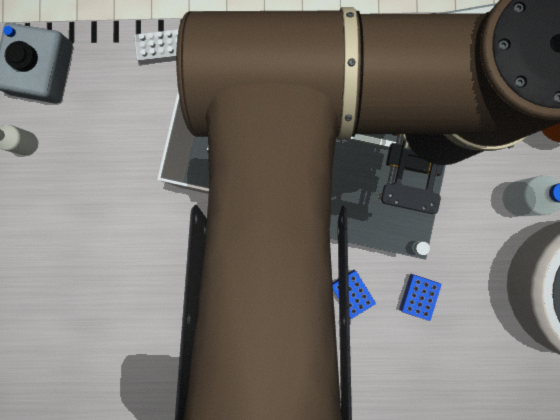

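The forearm hides the cartridge; only a corner shows, at z of about 38 mm. I'll move halfway back for a clear view.

apply_moves:
  moves:
    - [-0.82,-0.035,0,0,0]
    - [-0.82,-0.035,0,0,0]
    - [-0.82,-0.035,0,0,0]
    - [-0.82,-0.035,0,0,0]
    - [-0.82,0,0,0,0]
    - [-0.82,0,0,0,0]

```text
t: 22.9
eef_pos: [0.6153, -0.0662, 0.2649]
ee_rot: [3.141, 0.0, -1.8]
force: [-0.5, -0.6, -0.3]
width: 0.0078
```

```bash
python3 -c "
from h import *
stat()
for _ in range(2):
    f=eyes.grab_frame('top');W=pts(f);d=W[...,:2]-O;sx=d@ux*1e3;sy=d@uy*1e3;z=W[...,2]*1e3
    m=(sx>-80)&(sx<110)&(sy>106)&(sy<254)&(z<135)&(z>15)
    nn,lab,S,c=cv2.connectedComponentsWithStats(m.astype(np.uint8)); m=lab==1+np.argmax(S[1:,4])
    print(m.sum(),np.percentile(z[m],[2,50,98]),cv2.minAreaRect(np.c_[sx[m],sy[m]].astype(np.float32)))
"
```

```text
t 22.9 st xy mm [ 33.6 -18.2] z 264.9 yaw rel -1.568 F st [-0.34 -0.66 -0.25] w 0.0078
1118 [21.317362   37.83490665 41.91089224] ((33.97370910644531, 174.75164794921875), (84.70130157470703, 64.54564666748047), 89.91676330566406)
1113 [21.60648796 37.67706949 41.69069913] ((33.943565368652344, 174.94566345214844), (85.3560791015625, 64.3919448852539), 89.81607055664062)
```

The cartridge is flat on the chute floor with its upper face at z of about 38 mm, at station (34, 175), and at rest. The arm touches nothing, so I'll hand in.

```bash
python3 -c "
from h import *
print(job.job_done())"
```

```text
the job is handed in; nothing more can be done
None
```

The cartridge is at the bottom of the waste chute and the job is handed in, at about 23 s of the 70 s allowed. I pushed it square against the rail with the part-open fingers and pressed it home at about 11 N for roughly 0.4 s. Then I pushed it along the rail at about 2 N, through the gap and off the end.

**Last checks:**
- **On the rail:** after pressing, it lay within 0.01 rad of square, at station (34, -63) mm.
- **In the chute:** it lies flat and upside down on the floor at station (34, 175) mm. Its upper face is at z of about 38 mm, and two pictures 0.05 s apart show it at rest.
- **Vials:** the side camera puts both where they started, to within about 1 mm. The top camera agrees for the near vial; the arm hid the far one there.
- **Force and contact:** the highest wrist force I read was about 13 N, only at the end of each move. The arm touches nothing.

**What disagreed:**
- **Tip height:** the state reports the tool tip about 30 mm lower than the pictures show the fingertips. My first approach therefore passed over the cartridge without touching it. I corrected the height from the camera.
- **Upward force:** while pressing on the rail I also read 6 to 7 N upward. I put this down to friction at the fingers, but didn't check it.

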